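# Snap the moisture-tub lid shut all round

## Robot

A 7-joint arm with a two-finger parallel gripper is mounted at the origin on the work surface. World frame = base frame: x ahead of the robot, y to its left, z up, the work surface at z = 0. Lengths are in m, angles in degrees, forces in N, time in s.
With the tool pointing down it reaches from about 0.425 to 0.875 m from the base axis. Payload 4.7 kg.
Tool frame: the origin (TCP) lies at the very end of the fingers, on their centre line; the grasp point (between the pads) lies 19 mm behind it; z points along the fingers, y is the direction in which the jaws open and shut (so a half turn about z gives the same grasp; the last joint's range is limited). The gripper opens to 87 mm and grips with 3 to 60 N. Pads are 19 mm wide; open, the fingers measure 117 mm over their backs; the gripper's body (75 mm by 190 mm) begins 51 mm behind the grasp point.
Start: joints at [-63.593, 18.392, -4.016, 83.108, 1.295, 78.541, -3.26], TCP at [0.281, 0.586, 0.198] pointing down, gripper open.
Joint ranges: [-163.93, 163.93], [-17.29, 119.83], [-79.2, 71.16], [3.27, 140.29], [-89.18, 269.18], [5.43, 117.66], [-154.24, 154.24]. Speed limits (degrees/s): [147.25, 147.25, 180, 180, 180, 180, 180].

## Interface

Orientations are given as [roll, pitch, yaw] about the fixed x, y, z axes, in that order (R = Rz(yaw) Ry(pitch) Rx(roll)).
In Python, from cell import env gives the robot as it stands.
- The arm moves only by the tool servo_tool, never from a script. Its argument "increments" is a list that holds one entry, the list of rows, each a list of 7 numbers: the shift along the tool's x, y, z in m, then the turn, a rotation vector about the tool's x, y, z in degrees, then the opening, from -1 (shut) to 1 (fully open). In form: [[[dx, dy, dz, rx, ry, rz, fingers], ...]]. A call has 1 to 20 rows; each row is the pose to reach, as a shift and turn from the pose commanded when the call began, along the tool's axes at that moment; what a row does not reach only later rows make up. A row lasts 1/10 s, in which the tool goes at most 50 mm and 8.59 degrees, less where a joint would pass 70% of its speed; a pose out of reach is approached as far as the arm can. A call with a gripper value outside its range is refused whole. The fingers move at their own pace and stop on an object; "squeeze" is the grip in N (left out, the last holds). Time passes only in rows, so rows that repeat a pose let the fingers close. It gives the time, the measured TCP pose, the force and the opening at its end, in the units of the state.
- env.get_obs(): the state, without advancing time (a new reading comes with each control period).
- env.read_camera(name): name is "side" or "top"; returns a dict with "frame" (400x640x3 uint8, blue, green, red), "intrinsics" (3x3 intrinsics, pixels), "rvec" (rotation vector, rad) and "tvec" (3), from world to camera coordinates, as OpenCV has them. Camera axes: x right, y down, z forward; pixel columns grow to the right and rows downward; lengths in m; the calibration is good to about 2 mm. A picture is of the moment at which its call begins. There is no depth.
- env.sign_off(): hands the job in, once; it reports no verdict.
The state is a dict: "time_s": time; "qpos": joint angles; "joint_velocities": joint speeds; "effort": joint torques, N m; "tool_pos": TCP position; "tool_rot": TCP orientation; "force": force on the tool from outside, world axes, zero at the start; "wrist_torque": the same for the moment, N m; "grip_width": finger opening in m.
Only numpy, scipy, OpenCV 4.12 (cv2) and the standard library are available. Lean on these libraries where they do the work, as an engineer would, in place of code of your own. Each camera call takes 0.05 s, during which the arm holds its last target.

## Task

The teal slotted lid of the white moisture tub on the wardrobe ledge is on but not yet snapped shut: press round its rim until every one of its four side sections has clicked down flush, then take the hand away. Only press: do not pick up, tip or shove the tub, and leave the other things on the ledge where they stand.

Things in the scene. Friction and masses are not known exactly. Their poses are not given: they have to be found in the camera images.
- tub: White plastic wardrobe moisture tub with its teal slotted lid on it; loose, about 0.65 kg, 140 x 180 mm over the lid (long way along its y), lid top 80 mm above the underside. Origin: centre of the underside, z up. One movable rim section along each side, 26 mm wide, bends about a groove at its inner edge, 43.5 mm (x sides) or 63.5 mm (y sides) from the centre; the rest of the lid is fixed.
- flap_front (a joint): Rim section along the side nearest the robot at yaw 0 (tub -x), 118 mm long. 0 = clicked down flush on a rigid stop, 0.32 rad = standing up, outer edge 8 mm high. Pressed on its pad it resists with up to about 7 N to half way (0.16), then snaps down and stays; short of that it springs back up. Up at the start.
- flap_back (a joint): Rim section along the tub's +x side, 118 mm long. 0 = clicked down flush on a rigid stop, 0.32 rad = standing up, outer edge 8 mm high. Pressed on its pad it resists with up to about 7 N to half way (0.16), then snaps down and stays; short of that it springs back up. Up or already down at the start.
- flap_left (a joint): Rim section along the tub's +y side, 78 mm long. 0 = clicked down flush on a rigid stop, 0.32 rad = standing up, outer edge 8 mm high. Pressed on its pad it resists with up to about 7 N to half way (0.16), then snaps down and stays; short of that it springs back up. Up or already down at the start.
- flap_right (a joint): Rim section along the tub's -y side, 78 mm long. 0 = clicked down flush on a rigid stop, 0.32 rad = standing up, outer edge 8 mm high. Pressed on its pad it resists with up to about 7 N to half way (0.16), then snaps down and stays; short of that it springs back up. Up at the start.
- press_front (a point): Top of the front section at the middle of its white ribbed thumb pad (11 x 36 mm), 18 mm outside the groove; it moves with the section: 80 mm above the tub's underside when down, 6 mm higher when up.
- press_back (a point): Top of the back section at the middle of its white ribbed thumb pad (11 x 36 mm), 18 mm outside the groove; it moves with the section: 80 mm above the tub's underside when down, 6 mm higher when up.
- press_left (a point): Top of the left section at the middle of its white ribbed thumb pad (11 x 36 mm), 18 mm outside the groove; it moves with the section: 80 mm above the tub's underside when down, 6 mm higher when up.
- press_right (a point): Top of the right section at the middle of its white ribbed thumb pad (11 x 36 mm), 18 mm outside the groove; it moves with the section: 80 mm above the tub's underside when down, 6 mm higher when up.
- spray_bottle: Closed amber glass spray bottle with a black cap, 42 mm across, 112 mm tall, loose; origin at the centre of its underside.
- bowl: Small blue ceramic bowl, 92 mm across, 42 mm high, loose; origin at the centre of its underside.
- watch_case: Closed steel watch case, 62 x 82 x 44 mm, loose; origin at the centre of its underside.
- jewellery_stand: Wooden T-shaped jewellery stand, foot 96 mm across, crossbar 130 mm long along its y, 173 mm tall, loose, at the left of the ledge; origin at the centre of its underside.
- ledge: Fixed chrome-edged white MDF ledge, 500 x 1320 mm; its top is 40 mm above the table and everything stands on it. A plastic hanger lies at its right end with its hook in a spring clip, fixed. Origin on the table under its centre.
Not all that is in view belongs to the job. What is shaped like the tub but purple is not meant.

How it is judged (in metres and radians):
At the end, for the whole second after the job is handed in: All four rim sections are down within 0.05 rad (about 1 mm at the pad); the tub stands upright and still on the ledge within 30 mm of where it began; the bottle, bowl, watch case and jewellery stand are upright within 20 mm of where they began (value of joint each of flap_front, flap_back, flap_left, flap_right below 0.05 rad and distance of tub from where it was at the start of the episode below 0.03 m and angle between tub's own z axis and vertical below 0.05 rad and linear speed of tub below 0.01 m/s and distance of each of spray_bottle, bowl, watch_case, jewellery_stand from where it was at the start of the episode below 0.02 m and angle between each of spray_bottle, bowl, watch_case, jewellery_stand's own z axis and vertical below 0.1 rad); the robot touches nothing.
It fails at once if the tub is lifted off the ledge (height (world z) of tub above 0.055 m).
It fails at once if the tub is tipped (angle between tub's own z axis and vertical above 0.15 rad).
It fails at once if the tub is shoved along by more than 30 mm (distance of tub from where it was at the start of the episode above 0.03 m).
It fails at once if the bottle, bowl, watch case or jewellery stand is lifted, knocked or moved by more than 20 mm (distance of any of spray_bottle, bowl, watch_case, jewellery_stand from where it was at the start of the episode above 0.02 m).
It also fails if it takes over 45 s, if anything falls off the work surface, if the arm or the gripper's body presses on something with over 40 N, if the wrist force passes 120 N, or if a joint passes its speed limit or range.

## Working session

There is one attempt and no reset: what is moved stays moved. The work goes in short steps, Python scripts to look and compute and a tool call to move; the robot and the scene stay as the last step left them, time stands still between calls to the robot, and variables do not carry over. Pictures are saved under pics/ and viewed, and the job is handed in when it is done.

Besides the shell and the picture viewer there is one more tool, called after "Emit:" by a JSON object that holds its "name" and its "arguments". servo_tool: Moves the arm, as the interface text tells. Its arguments: {"type":"object","properties":{"increments":{"type":"array","items":{"type":"array","items":{"type":"array","items":{"type":"number"}}}},"squeeze":{"type":"number"}},"required":["increments"]}

```bash
mkdir -p pics
cat > h.py <<'E'
import numpy as np,cv2
from cell import env
def cam(n):
    c=env.read_camera(n); R=cv2.Rodrigues(np.array(c["rvec"],float))[0]; t=np.array(c["tvec"],float).ravel(); return c["frame"],np.array(c["intrinsics"],float),R,t
def ray(K,R,t,uv,z):
    d=R.T@np.linalg.inv(K)@np.array([uv[0],uv[1],1.]); o=-R.T@t
    return o+d*(z-o[2])/d[2]
def proj(K,R,t,p):
    q=K@(R@np.array(p,float)+t); return q[:2]/q[2]
E
python3 - <<'E'
from h import *
for n in("side","top"):
    f,K,R,t=cam(n); cv2.imwrite(f"pics/{n}0.png",f); np.savez(n+"0.npz",K=K,R=R,t=t); print(n,-R.T@t,K[0,0])
o=env.get_obs(); print(o["tool_pos"],o["tool_rot"],o["force"],o["time_s"])
E
```

```text
side [ 0.01015628 -0.99111171  0.81264695] 454.9608505377731
top [0.41590085 0.06677923 1.18480254] 374.47222987615464
[0.28067435 0.585707   0.19669331] [-1.79905234e+02  4.66937146e-03  1.54402519e+02] [-0.42567125 -0.77060109  0.25674917] 0.1
```

View pics/side0.png

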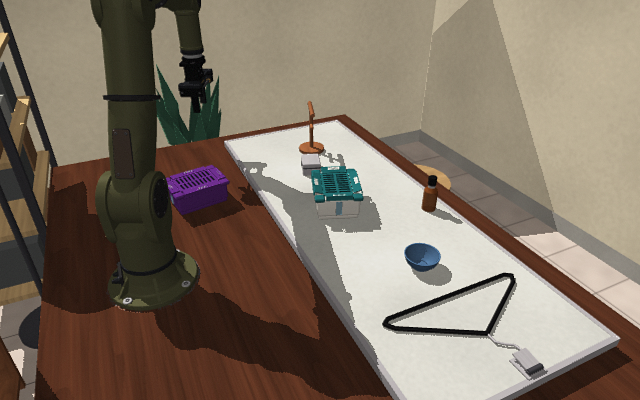

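View pics/top0.png

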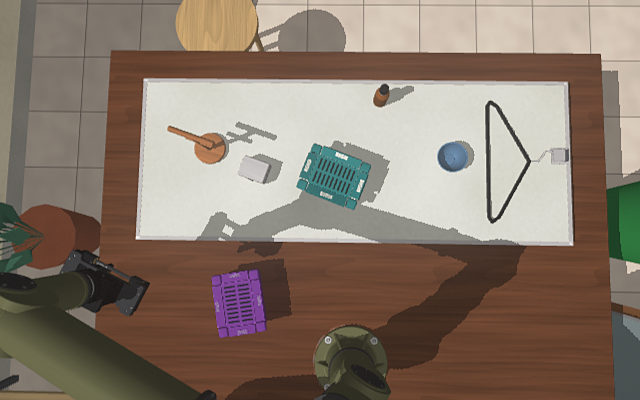

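The teal-lidded tub is at top (335,175) and side (337,190). The purple look-alike at top (238,302) and side (200,190) is the decoy. The spray bottle is at top (381,95), the bowl at (453,156), the watch case at (255,168) and the stand at (210,148). I'll confirm with an enlarged crop and measure the lid.

Run:
```python
from h import *
a=cv2.imread("pics/top0.png");b=cv2.imread("pics/side0.png")
A=cv2.resize(a[130:220,285:385],None,fx=5,fy=5,interpolation=cv2.INTER_CUBIC)
B=cv2.resize(b[155:225,300:375],None,fx=6,fy=6,interpolation=cv2.INTER_CUBIC)
cv2.imwrite("pics/ctop.png",A);cv2.imwrite("pics/cside.png",B)
d=np.load("top0.npz");K,R,t=d["K"],d["R"],d["t"]
h=cv2.cvtColor(a,cv2.COLOR_BGR2HSV)
m=cv2.inRange(h,(80,80,40),(98,255,255));m[:, :280]=0;m[:,400:]=0
m=cv2.morphologyEx(m,cv2.MORPH_CLOSE,np.ones((7,7)))
c=max(cv2.findContours(m,0,2)[0],key=cv2.contourArea)
r=cv2.minAreaRect(c);bx=cv2.boxPoints(r);print(r)
P=np.array([ray(K,R,t,p,.12) for p in bx]);print(P.round(4));print("ctr",P.mean(0),[np.linalg.norm(P[i]-P[i-1]) for i in range(4)])
for i in range(4):
  e=P[i]-P[i-1];print(np.degrees(np.arctan2(e[1],e[0])))
```

```text
((333.5623474121094, 175.78526306152344), (63.40548324584961, 49.3963508605957), 21.370620727539062)
[[ 0.5228  0.1685  0.12  ]
 [ 0.6567  0.1191  0.12  ]
 [ 0.5914 -0.0512  0.12  ]
 [ 0.4589 -0.0008  0.12  ]]
ctr [0.55747906 0.05887264 0.12      ] [np.float64(0.18090213045544548), np.float64(0.14273372854682415), np.float64(0.18240287250089512), np.float64(0.14175952221509058)]
69.31155360600127
-20.250161823046067
-110.99333342926211
159.14732567958956
```

View pics/ctop.png

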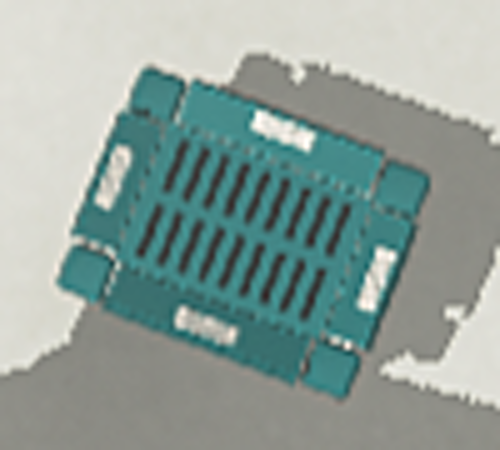

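View pics/cside.png

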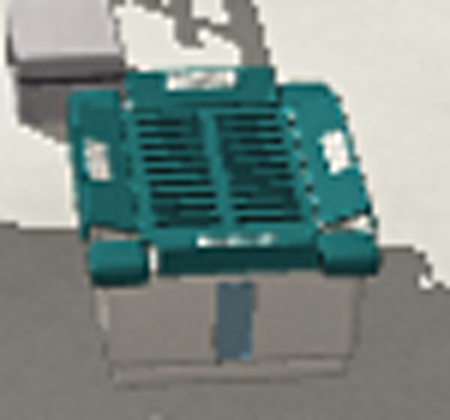

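The crop confirms it: teal slotted lid, white body, four white pads. Pads in the top image: back about (341.6,156), front (326.2,195.2), left (307.4,165.4), right (360.4,186). The lid measures 181×142 mm, which matches the size given. Next I'll work out the pad targets.

```bash
cat >> h.py <<'E'
from scipy.spatial.transform import Rotation as Ro
C=np.array([.5575,.059]);Y=np.radians(-20.6)
def pads():
    ux=np.array([np.cos(Y),np.sin(Y)]);uy=np.array([-ux[1],ux[0]])
    return dict(front=C-.0615*ux,back=C+.0615*ux,left=C+.0815*uy,right=C-.0815*uy)
def totool(o,p):
    return Ro.from_euler('xyz',o["tool_rot"],degrees=True).inv().apply(np.array(p)-o["tool_pos"])
E
python3 - <<'E'
from h import *
d=np.load("top0.npz");K,R,t=d["K"],d["R"],d["t"]
px=dict(back=(341.6,156),front=(326.2,195.2),left=(307.4,165.4),right=(360.4,186))
W={k:ray(K,R,t,np.array(v)-.4,.125)[:2] for k,v in px.items()}
print({k:v.round(4) for k,v in W.items()}, sum(W.values())/4)
for a,b,o in(("front","back",0),("right","left",-90)):
  e=W[b]-W[a];print(np.linalg.norm(e),np.degrees(np.arctan2(e[1],e[0]))+o)
print({k:v.round(4) for k,v in pads().items()})
print("stand foot",ray(K,R,t,(210,148),.05),"case",ray(K,R,t,(255,168),.084),"bar",ray(K,R,t,(168,128),.21),ray(K,R,t,(215,143),.21))
ds=np.load("side0.npz");print("side proj",{k:proj(ds["K"],ds["R"],ds["t"],[*v,.125]).round(1) for k,v in pads().items()})
o=env.get_obs();print(o["tool_pos"],totool(o,[*pads()["left"],.16]))
E
```

```text
{'back': array([0.6148, 0.0376]), 'front': array([0.5018, 0.0801]), 'left': array([0.5866, 0.135 ]), 'right': array([ 0.5292, -0.0167])} [0.55810833 0.05899871]
0.12073342637564653 -20.626569831137264
0.16215691869118928 -20.711682576336983
{'front': array([0.4999, 0.0806]), 'back': array([0.6151, 0.0374]), 'left': array([0.5862, 0.1353]), 'right': array([ 0.5288, -0.0173])}
stand foot [0.64816563 0.43991591 0.05      ] case [0.58244852 0.29218265 0.084     ] bar [0.66812571 0.50157751 0.21      ] [0.62896765 0.37447703 0.21      ]
side proj {'front': array([315.4, 181. ]), 'back': array([356.1, 179.4]), 'left': array([333. , 167.3]), 'right': array([339. , 194.5])}
[0.28067435 0.585707   0.19669331] [-0.47011473 -0.27415875  0.03718512]
```

Two independent measurements agree: pad spacing is 121 and 162 mm against 123 and 163 expected, and yaw is −20.6°. I'll lift clear of everything, close the fingers and travel to above the front pad.

Emit:
{"name": "servo_tool", "arguments": {"increments": [[[0,0,-0.05,0,0,0,-1],[0,0,-0.1,0,0,0,-1],[-0.035,-0.03,-0.1,0,0,-1,-1],[-0.07,-0.06,-0.1,0,0,-2,-1],[-0.105,-0.09,-0.1,0,0,-3,-1],[-0.14,-0.12,-0.1,0,0,-4,-1],[-0.175,-0.15,-0.1,0,0,-5,-1],[-0.21,-0.18,-0.1,0,0,-5,-1],[-0.245,-0.21,-0.1,0,0,-5,-1],[-0.28,-0.24,-0.1,0,0,-5,-1],[-0.315,-0.27,-0.1,0,0,-5,-1],[-0.35,-0.3,-0.1,0,0,-5,-1],[-0.385,-0.33,-0.1,0,0,-5,-1],[-0.416,-0.361,-0.1,0,0,-5,-1],[-0.416,-0.361,-0.1,0,0,-5,-1],[-0.416,-0.361,-0.1,0,0,-5,-1],[-0.416,-0.361,-0.1,0,0,-5,-1]]], "squeeze": 10}}

```text
time_s: 1.8
tool_pos: [0.4995, 0.0823, 0.2973]
tool_rot: [180.0, -0.1, 159.5]
force: [0.2, 0.3, -0.2]
grip_width: 0.0004
```

Run:
```python
from h import *
o=env.get_obs();print(o["tool_pos"],o["tool_rot"],o["force"],o["grip_width"],o["time_s"])
for k,v in pads().items():print(k,totool(o,[*v,.145]).round(4))
```

```text
[0.49953289 0.08228665 0.29732496] [ 1.79988656e+02 -5.40879336e-02  1.59509626e+02] [ 0.19581014  0.33148486 -0.20496649] 0.00043305703427064224 1.8
front [-0.0011 -0.0014  0.1523]
back [-0.1241 -0.0017  0.1522]
left [-0.0628  0.0799  0.1523]
right [-0.0624 -0.0831  0.1522]
```

Emit:
{"name": "servo_tool", "arguments": {"increments": [[[-0.001,-0.001,0.04,0,0,0,-1],[-0.001,-0.001,0.08,0,0,0,-1],[-0.001,-0.001,0.12,0,0,0,-1],[-0.001,-0.001,0.15,0,0,0,-1],[-0.001,-0.001,0.163,0,0,0,-1],[-0.001,-0.001,0.163,0,0,0,-1],[-0.001,-0.001,0.163,0,0,0,-1]]]}}

```text
time_s: 2.5
tool_pos: [0.5015, 0.0805, 0.136]
tool_rot: [179.9, 0.1, 159.5]
force: [0.1, -0.5, -0.3]
grip_width: 0.0007
```

Run:
```python
from h import *
o=env.get_obs();print(o["tool_pos"],o["tool_rot"],o["force"],o["time_s"])
for n,(x,y) in dict(side=(335,185),top=(335,175)).items():
    f=cam(n)[0];cv2.imwrite(f"pics/{n}1.png",cv2.resize(f[y-45:y+45,x-60:x+60],None,fx=6,fy=6,interpolation=2))
```

```text
[0.50149843 0.08050468 0.1359891 ] [1.79933153e+02 8.51828713e-02 1.59473652e+02] [ 0.05664836 -0.52141261 -0.33622076] 2.5
```

View pics/side1.png

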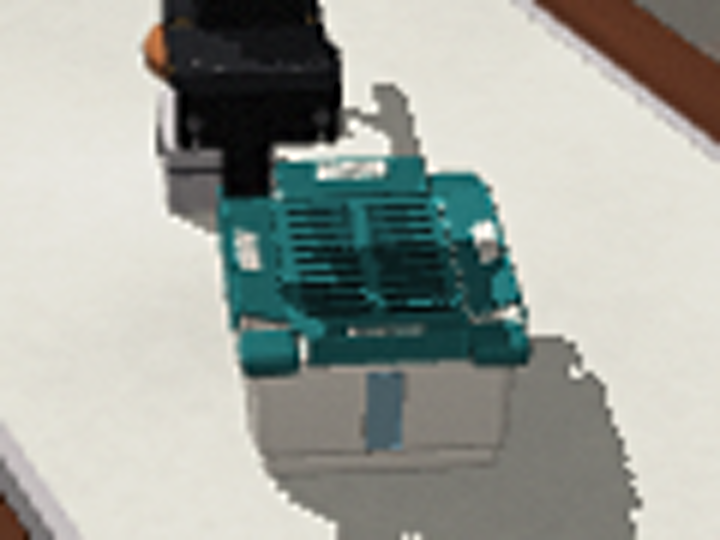

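The side crop shows the closed fingers above the front section, with the tip at crop (245,195). That looks a bit far along the section, so I'll check it against the projection and the top view.

Run:
```python
from h import *
p=env.get_obs()["tool_pos"]
for n,(x,y) in dict(side=(335,185),top=(335,175)).items():
    d=np.load(n+"0.npz")
    f=lambda q:((proj(d["K"],d["R"],d["t"],q)-[x-60,y-45])*6).round()
    print(n,"tip",f(p),"pad",f([*pads()["front"],.126]))
```

```text
side tip [247. 225.] pad [243. 244.]
top tip [304. 386.] pad [304. 393.]
```

View pics/top1.png

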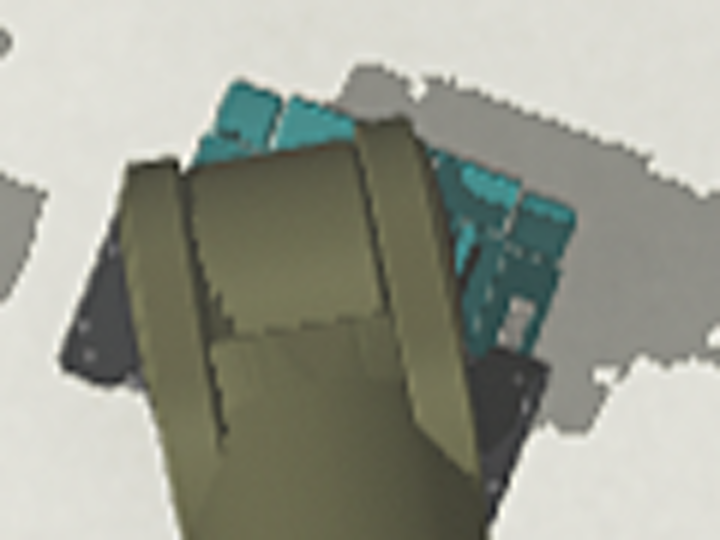

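Run:
```python
from h import *
o=env.get_obs();print(o["tool_pos"],o["force"])
x,y=335,185
f,K,R,t=cam("side");g=cv2.resize(f[y-45:y+45,x-60:x+60],None,fx=6,fy=6,interpolation=2)
F=lambda q:tuple(int(v) for v in (proj(K,R,t,q)-[x-60,y-45])*6)
p=o["tool_pos"];M=Ro.from_euler('xyz',o["tool_rot"],degrees=True).as_matrix()
for a in(-.0095,.0095):
  for b in(-.015,.015): cv2.circle(g,F(p+M@[a,b,0]),4,(0,0,255),-1)
for z in (-.019,-.07): cv2.circle(g,F(p+M@[0,0,z]),4,(0,255,255),-1)
for v in pads().values(): cv2.circle(g,F([*v,.126]),4,(255,0,255),-1)
cv2.imwrite("pics/side2.png",g)
print(env.get_obs()["tool_pos"],env.get_obs()["time_s"])
```

```text
[0.50208897 0.08027158 0.13664627] [0.49641207 0.55669076 0.36151006]
[0.50201318 0.08010463 0.13653967] 2.65
```

View pics/side2.png

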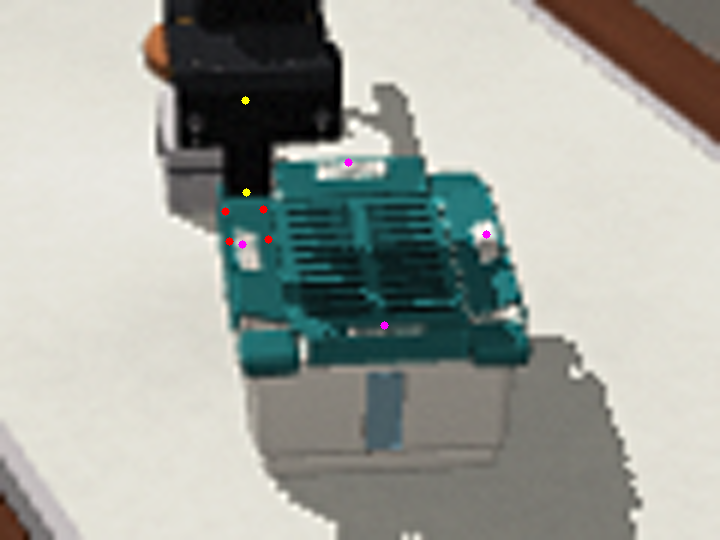

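Run:
```python
from h import *
o=env.get_obs()
x,y=330,185
p=o["tool_pos"];M=Ro.from_euler('xyz',o["tool_rot"],degrees=True).as_matrix()
for n in("top","side"):
  f,K,R,t=cam(n);g=cv2.resize(f[y-50:y+50,x-65:x+65],None,fx=6,fy=6,interpolation=2)
  F=lambda q:tuple(int(v) for v in (proj(K,R,t,q)-[x-65,y-50])*6)
  for z,c in((-.07,(0,0,255)),(-.14,(0,255,255))):
   for a in(-.0375,.0375):
    for b in(-.095,.095): cv2.circle(g,F(p+M@[a,b,z]),4,c,-1)
  cv2.imwrite(f"pics/{n}3.png",g)
```

```text
(no output)
```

View pics/top3.png

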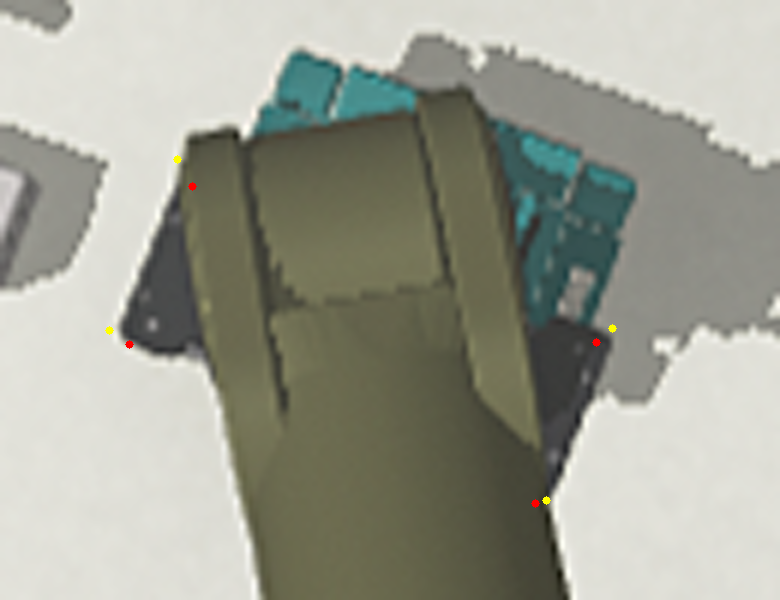

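View pics/side3.png

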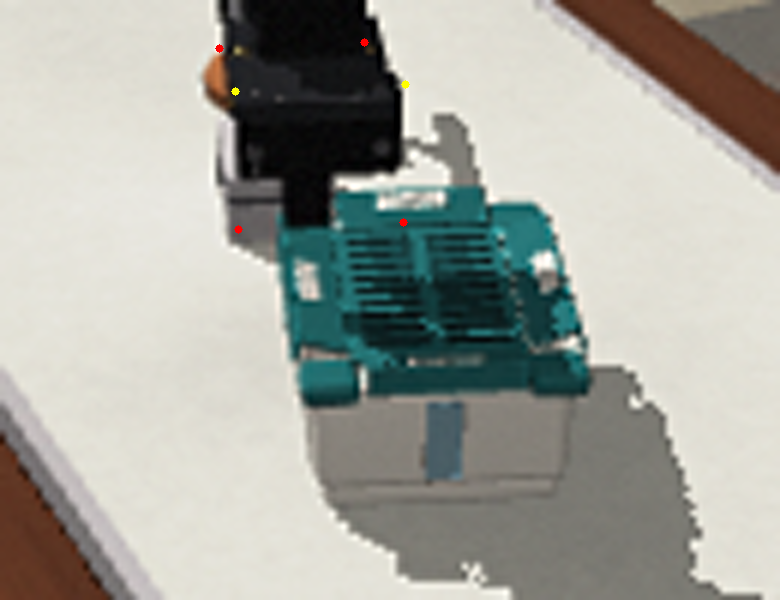

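Laterally the hand is where it should be in the top view: body corner seen at (610,335), predicted within 2 mm. In the side view the hand appears about 20 mm higher than the reported TCP height. The two disagree, so I'll descend in small steps by force and won't rely on the reported z.

Emit:
{"name": "servo_tool", "arguments": {"increments": [[[0.001,0,0.003,0,0,0,-1],[0.001,0,0.006,0,0,0,-1],[0.001,0,0.009,0,0,0,-1],[0.001,0,0.009,0,0,0,-1]]]}}

```text
time_s: 3.15
tool_pos: [0.4992, 0.0799, 0.125]
tool_rot: [-180.0, -0.0, 159.4]
force: [0.2, 0.1, 0.0]
grip_width: 0.0007
```

Run:
```python
from h import *
o=env.get_obs();print(o["tool_pos"],o["force"],o["wrist_torque"])
```

```text
[0.49924296 0.07985565 0.12501406] [0.22634967 0.14894574 0.03888527] [ 0.01405345  0.03269672 -0.00656497]
```

Emit:
{"name": "servo_tool", "arguments": {"increments": [[[0,0,0.003,0,0,0,-1],[0,0,0.006,0,0,0,-1],[0,0,0.006,0,0,0,-1]]]}}

```text
time_s: 3.45
tool_pos: [0.4994, 0.0799, 0.1191]
tool_rot: [-180.0, -0.0, 159.4]
force: [0.4, -0.3, -0.1]
grip_width: 0.0004
```

Run:
```python
from h import *
o=env.get_obs();print(o["tool_pos"],o["force"])
f=cam("side")[0];cv2.imwrite("pics/s4.png",cv2.resize(f[135:235,265:395],None,fx=6,fy=6,interpolation=2))
```

```text
[0.49936271 0.07986814 0.11912286] [ 0.36427708 -0.28696046 -0.05982494]
```

View pics/s4.png

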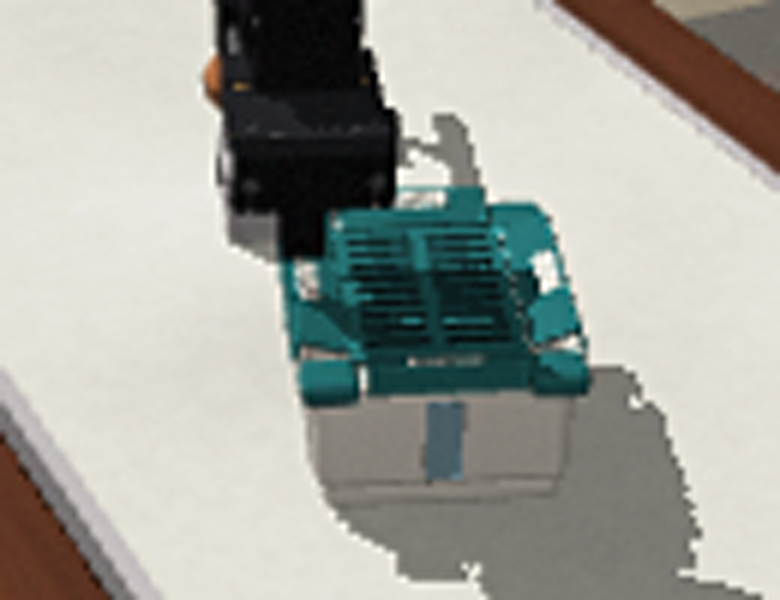

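No contact yet. The tip is at crop row 257 and the pad at about 283, so roughly 15–18 mm remain. The true tip therefore sits about 20 mm above the reported TCP.

Emit:
{"name": "servo_tool", "arguments": {"increments": [[[0,0,0.003,0,0,0,-1],[0,0,0.006,0,0,0,-1],[0,0,0.009,0,0,0,-1],[0,0,0.009,0,0,0,-1]]]}}

```text
time_s: 3.9
tool_pos: [0.4993, 0.0799, 0.1101]
tool_rot: [-180.0, -0.0, 159.4]
force: [-0.1, 0.2, 0.1]
grip_width: 0.0002
```

Emit:
{"name": "servo_tool", "arguments": {"increments": [[[0,0,0.002,0,0,0,-1],[0,0,0.003,0,0,0,-1],[0,0,0.003,0,0,0,-1]]]}}

```text
time_s: 4.2
tool_pos: [0.4996, 0.0799, 0.1075]
tool_rot: [-180.0, -0.0, 159.4]
force: [0.8, -0.2, 0.1]
grip_width: 0.0005
```

Run:
```python
from h import *
o=env.get_obs();print(o["tool_pos"],o["force"])
f=cam("side")[0];cv2.imwrite("pics/s5.png",cv2.resize(f[135:235,265:395],None,fx=6,fy=6,interpolation=2))
```

```text
[0.49963844 0.0799321  0.10754036] [ 0.77416805 -0.18204929  0.0503527 ]
```

View pics/s5.png

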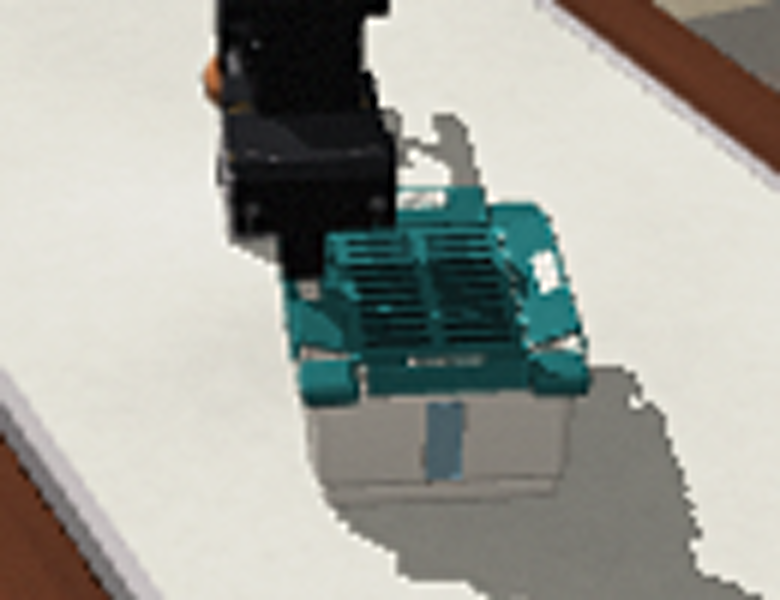

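The tip is at crop row 279 and still has not touched. I'll continue in small steps.

Emit:
{"name": "servo_tool", "arguments": {"increments": [[[0,0,0.002,0,0,0,-1],[0,0,0.003,0,0,0,-1],[0,0,0.003,0,0,0,-1]]]}}

```text
time_s: 4.55
tool_pos: [0.4996, 0.0799, 0.1045]
tool_rot: [-180.0, -0.0, 159.4]
force: [0.2, 0.1, 0.5]
grip_width: 0.0
```

Emit:
{"name": "servo_tool", "arguments": {"increments": [[[0,0,0.001,0,0,0,-1],[0,0,0.002,0,0,0,-1],[0,0,0.002,0,0,0,-1]]]}}

```text
time_s: 4.85
tool_pos: [0.4998, 0.08, 0.1031]
tool_rot: [180.0, 0.0, 159.4]
force: [-2.0, -1.0, 4.1]
grip_width: 0.0007
```

Emit:
{"name": "servo_tool", "arguments": {"increments": [[[0,0,0.001,0,0,0,-1],[0,0,0.002,0,0,0,-1],[0,0,0.002,0,0,0,-1]]]}}

```text
time_s: 5.15
tool_pos: [0.4992, 0.0803, 0.1011]
tool_rot: [180.0, -0.1, 159.4]
force: [-3.2, 0.1, 6.2]
grip_width: 0.0001
```

Contact started at reported z of about 0.104. The outer edge is at 0.128 when up, so the offset is about 24 mm. Keep pressing through the snap.

Emit:
{"name": "servo_tool", "arguments": {"increments": [[[0,0,0.001,0,0,0,-1],[0,0,0.002,0,0,0,-1],[0,0,0.002,0,0,0,-1]]]}}

```text
time_s: 5.45
tool_pos: [0.4997, 0.0798, 0.0983]
tool_rot: [-180.0, 0.0, 159.4]
force: [0.3, -0.5, 0.4]
grip_width: 0.0006
```

Emit:
{"name": "servo_tool", "arguments": {"increments": [[[0,0,0.001,0,0,0,-1],[0,0,0.002,0,0,0,-1],[0,0,0.002,0,0,0,-1]]]}}

```text
time_s: 5.75
tool_pos: [0.4996, 0.0799, 0.0964]
tool_rot: [-180.0, -0.0, 159.4]
force: [-0.2, -0.1, -0.6]
grip_width: 0.0003
```

Run:
```python
from h import *
o=env.get_obs();print(o["tool_pos"],o["force"])
f=cam("side")[0];cv2.imwrite("pics/s6.png",cv2.resize(f[135:235,265:395],None,fx=6,fy=6,interpolation=2))
```

```text
[0.49962171 0.07987382 0.09637278] [-0.168072   -0.10499657 -0.60713644]
```

View pics/s6.png

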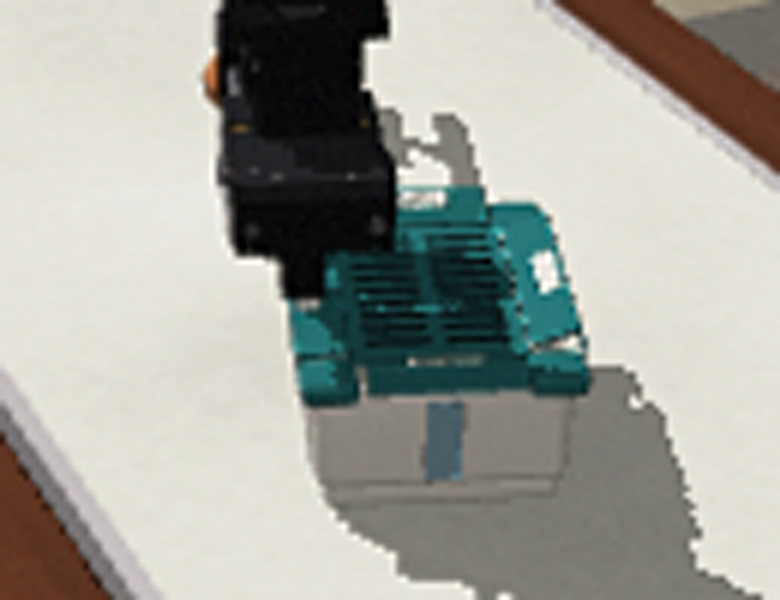

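The front section clicked: force peaked at about 6 N then dropped to 0, and the section is level with its corner block in the crop. Lift and move to the back pad.

Emit:
{"name": "servo_tool", "arguments": {"increments": [[[0,0,-0.025,0,0,0,-1],[-0.03,0,-0.025,0,0,0,-1],[-0.06,0,-0.025,0,0,0,-1],[-0.09,0,-0.025,0,0,0,-1],[-0.123,0,-0.025,0,0,0,-1],[-0.123,0,-0.025,0,0,0,-1],[-0.123,0,-0.025,0,0,0,-1]]]}}

```text
time_s: 6.5
tool_pos: [0.6147, 0.0362, 0.121]
tool_rot: [-179.9, -0.1, 159.3]
force: [-0.0, 0.3, -0.8]
grip_width: 0.0005
```

Run:
```python
from h import *
o=env.get_obs();print(o["tool_pos"],o["force"])
for k,v in pads().items():print(k,totool(o,[*v,.105]).round(4))
f=cam("side")[0];cv2.imwrite("pics/s7.png",cv2.resize(f[135:235,265:395],None,fx=6,fy=6,interpolation=2))
```

```text
[0.61470516 0.03624857 0.12103221] [-0.01921128  0.33400931 -0.77115489]
front [0.123  0.0011 0.0161]
back [0.     0.0012 0.016 ]
left [0.0616 0.0826 0.016 ]
right [ 0.0615 -0.0804  0.0162]
```

View pics/s7.png

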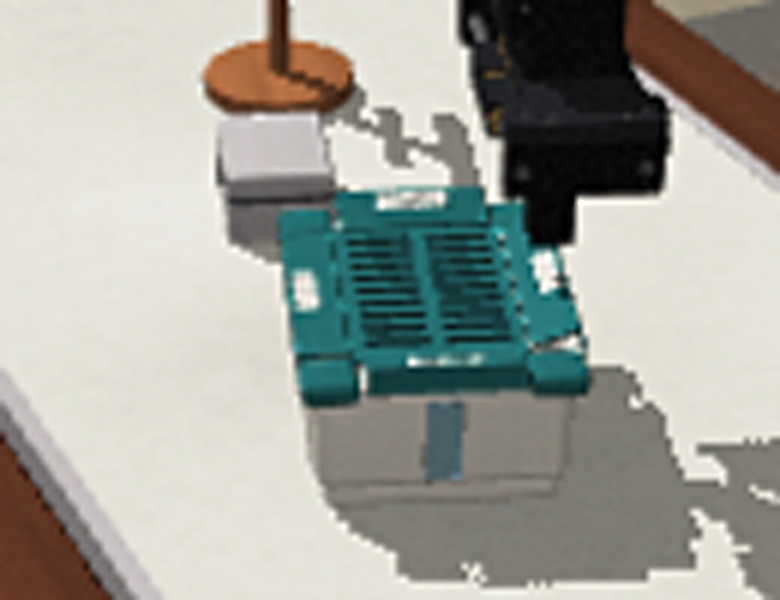

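The front section is flush. The back is still up, with a gap at crop (565,345), and the tub has not moved. Press the back.

Emit:
{"name": "servo_tool", "arguments": {"increments": [[[0.001,0.001,0.005,0,0,0,-1],[0.001,0.001,0.01,0,0,0,-1],[0.001,0.001,0.015,0,0,0,-1],[0.001,0.001,0.017,0,0,0,-1],[0.001,0.001,0.019,0,0,0,-1],[0.001,0.001,0.019,0,0,0,-1]]]}}

```text
time_s: 7.15
tool_pos: [0.6139, 0.0382, 0.103]
tool_rot: [180.0, -0.0, 159.4]
force: [-2.6, 0.2, 3.4]
grip_width: 0.0007
```

Emit:
{"name": "servo_tool", "arguments": {"increments": [[[0,0,0.001,0,0,0,-1],[0,0,0.002,0,0,0,-1],[0,0,0.002,0,0,0,-1]]]}}

```text
time_s: 7.45
tool_pos: [0.6144, 0.038, 0.1012]
tool_rot: [180.0, 0.0, 159.4]
force: [-2.4, 1.2, 5.2]
grip_width: 0.0007
```

Emit:
{"name": "servo_tool", "arguments": {"increments": [[[0,0,0.001,0,0,0,-1],[0,0,0.002,0,0,0,-1],[0,0,0.002,0,0,0,-1]]]}}

```text
time_s: 7.75
tool_pos: [0.6143, 0.0378, 0.098]
tool_rot: [-180.0, 0.0, 159.4]
force: [0.7, 0.7, 0.2]
grip_width: 0.0007
```

The back clicked the same way, from about 5 N to 0. Move over to the left pad.

Emit:
{"name": "servo_tool", "arguments": {"increments": [[[0,0,0.002,0,0,0,-1],[0,0,-0.012,0,0,0,-1],[0,0,-0.023,0,0,0,-1],[0.02,0.027,-0.023,0,0,0,-1],[0.04,0.054,-0.023,0,0,0,-1],[0.0615,0.0815,-0.023,0,0,0,-1],[0.0615,0.0815,-0.023,0,0,0,-1],[0.0615,0.0815,-0.023,0,0,0,-1]]]}}

```text
time_s: 8.55
tool_pos: [0.5858, 0.137, 0.1229]
tool_rot: [179.9, 0.1, 159.5]
force: [-0.5, -0.0, -0.9]
grip_width: 0.0005
```

Run:
```python
from h import *
o=env.get_obs();print(o["tool_pos"],o["force"])
for k,v in pads().items():print(k,totool(o,[*v,.105]).round(4))
f=cam("side")[0];cv2.imwrite("pics/s8.png",cv2.resize(f[135:235,265:395],None,fx=6,fy=6,interpolation=2))
```

```text
[0.58577633 0.13698136 0.12288956] [-0.47976224 -0.02021643 -0.92682478]
front [ 0.0608 -0.0828  0.0177]
back [-0.0622 -0.0831  0.0179]
left [-0.0009 -0.0015  0.0179]
right [-0.0005 -0.1645  0.0177]
```

View pics/s8.png

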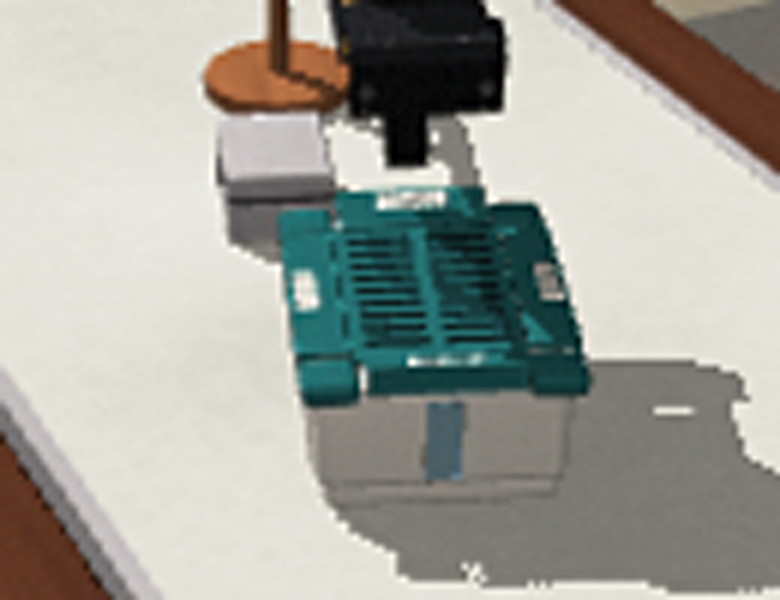

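The back is now flush. The left section's outer edge at crop row 188 stands above its corners, so it is still up. Press the left.

Emit:
{"name": "servo_tool", "arguments": {"increments": [[[0,-0.001,0.005,0,0,0,-1],[0,-0.001,0.01,0,0,0,-1],[0,-0.001,0.015,0,0,0,-1],[0,-0.001,0.018,0,0,0,-1],[0,-0.001,0.02,0,0,0,-1],[0,-0.001,0.02,0,0,0,-1]]]}}

```text
time_s: 9.2
tool_pos: [0.5849, 0.1345, 0.102]
tool_rot: [-180.0, -0.0, 159.4]
force: [-2.0, -0.5, 4.3]
grip_width: 0.0005
```

Emit:
{"name": "servo_tool", "arguments": {"increments": [[[0,0,0.001,0,0,0,-1],[0,0,0.002,0,0,0,-1],[0,0,0.002,0,0,0,-1]]]}}

```text
time_s: 9.5
tool_pos: [0.5851, 0.1351, 0.1001]
tool_rot: [180.0, 0.0, 159.4]
force: [-1.2, -0.9, 4.1]
grip_width: 0.0007
```

Emit:
{"name": "servo_tool", "arguments": {"increments": [[[0,0,0.001,0,0,0,-1],[0,0,0.002,0,0,0,-1],[0,0,0.002,0,0,0,-1]]]}}

```text
time_s: 9.8
tool_pos: [0.5848, 0.1348, 0.0969]
tool_rot: [-180.0, -0.0, 159.4]
force: [-0.3, -0.1, 0.1]
grip_width: 0.0007
```

The left clicked. Move across the lid to the right pad, 163 mm along −tool y, and raise the hand a little for the crossing.

Emit:
{"name": "servo_tool", "arguments": {"increments": [[[0,0,0.001,0,0,0,-1],[0,0,-0.012,0,0,0,-1],[0,0,-0.025,0,0,0,-1],[0,-0.04,-0.025,0,0,0,-1],[0,-0.08,-0.025,0,0,0,-1],[0,-0.12,-0.025,0,0,0,-1],[0,-0.163,-0.025,0,0,0,-1],[0,-0.163,-0.025,0,0,0,-1],[0,-0.163,-0.025,0,0,0,-1]]]}}

```text
time_s: 10.7
tool_pos: [0.5284, -0.0186, 0.1243]
tool_rot: [179.9, 0.1, 159.2]
force: [0.4, 0.7, -1.4]
grip_width: 0.0006
```

Run:
```python
from h import *
o=env.get_obs();print(o["tool_pos"],o["force"])
for k,v in pads().items():print(k,totool(o,[*v,.105]).round(4))
f=cam("side")[0];cv2.imwrite("pics/s9.png",cv2.resize(f[135:235,265:395],None,fx=6,fy=6,interpolation=2))
```

```text
[ 0.52836376 -0.0185545   0.12431811] [ 0.43835846  0.67055193 -1.41688025]
front [0.0618 0.0826 0.0194]
back [-0.0612  0.083   0.0196]
left [0.0005 0.1643 0.0197]
right [0.0001 0.0013 0.0193]
```

View pics/s9.png

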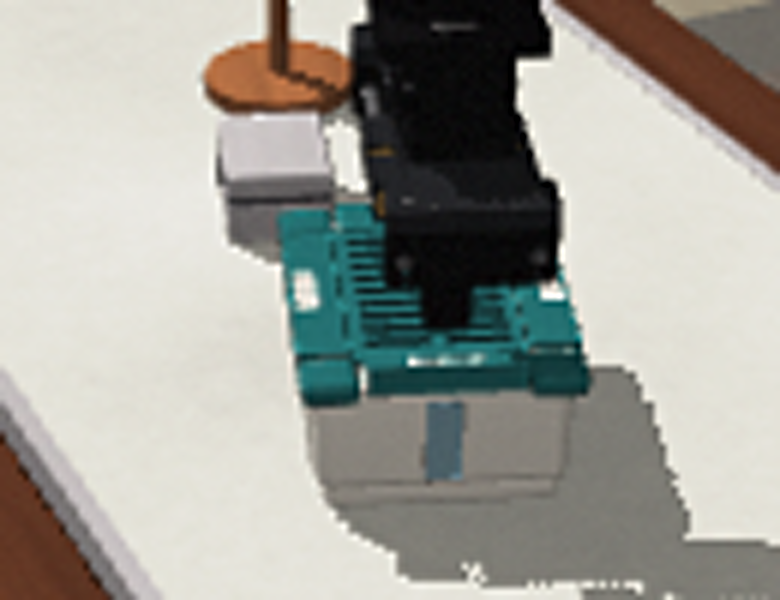

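The tip is over the right pad, which is still up (crop (445,360)). Press it.

Emit:
{"name": "servo_tool", "arguments": {"increments": [[[0,0.001,0.005,0,0,0,-1],[0,0.001,0.01,0,0,0,-1],[0,0.001,0.015,0,0,0,-1],[0,0.001,0.019,0,0,0,-1],[0,0.001,0.021,0,0,0,-1],[0,0.001,0.021,0,0,0,-1]]]}}

```text
time_s: 11.35
tool_pos: [0.5278, -0.0165, 0.1017]
tool_rot: [-180.0, -0.1, 159.4]
force: [-2.0, 0.6, 4.0]
grip_width: 0.0006
```

Emit:
{"name": "servo_tool", "arguments": {"increments": [[[0,0,0.001,0,0,0,-1],[0,0,0.002,0,0,0,-1],[0,0,0.002,0,0,0,-1]]]}}

```text
time_s: 11.65
tool_pos: [0.5277, -0.017, 0.0994]
tool_rot: [-180.0, -0.0, 159.4]
force: [-1.1, -1.1, 1.6]
grip_width: 0.0003
```

Emit:
{"name": "servo_tool", "arguments": {"increments": [[[0,0,0.001,0,0,0,-1],[0,0,0.002,0,0,0,-1],[0,0,0.002,0,0,0,-1]]]}}

```text
time_s: 11.95
tool_pos: [0.528, -0.0165, 0.0973]
tool_rot: [180.0, -0.0, 159.4]
force: [-0.3, -0.7, 0.6]
grip_width: 0.0007
```

Emit:
{"name": "servo_tool", "arguments": {"increments": [[[0,0,-0.03,0,0,0,-1],[0,0,-0.075,0,0,0,-1],[0,0,-0.12,0,0,0,-1],[0,0,-0.16,0,0,0,-1],[0,0,-0.2,0,0,0,-1],[0.03,0.035,-0.2,0,0,0,-1],[0.06,0.07,-0.2,0,0,0,-1],[0.085,0.1,-0.2,0,0,0,-1],[0.105,0.135,-0.2,0,0,0,-1],[0.125,0.17,-0.2,0,0,0,-1],[0.145,0.205,-0.2,0,0,0,-1],[0.165,0.24,-0.2,0,0,0,-1],[0.185,0.27,-0.2,0,0,0,-1],[0.185,0.27,-0.2,0,0,0,-1],[0.185,0.27,-0.2,0,0,0,-1]]]}}

```text
time_s: 13.45
tool_pos: [0.4495, 0.3018, 0.2972]
tool_rot: [-179.9, 0.0, 159.5]
force: [0.4, -0.1, -0.3]
grip_width: 0.0006
```

Run:
```python
from h import *
o=env.get_obs();print(o["tool_pos"],o["force"],o["time_s"])
f=cam("side")[0];cv2.imwrite("pics/s10.png",cv2.resize(f[135:235,265:395],None,fx=6,fy=6,interpolation=2))
a,K,R,t=cam("top");cv2.imwrite("pics/t10.png",a)
h=cv2.cvtColor(a,cv2.COLOR_BGR2HSV)
m=cv2.inRange(h,(80,80,40),(98,255,255));m[:, :280]=0;m[:,400:]=0
m=cv2.morphologyEx(m,cv2.MORPH_CLOSE,np.ones((7,7)))
r=cv2.minAreaRect(max(cv2.findContours(m,0,2)[0],key=cv2.contourArea))
print(ray(K,R,t,r[0],.12),r)
```

```text
[0.44949906 0.301808   0.29719655] [ 0.4432389  -0.10087497 -0.33562432] 13.45
[0.55725133 0.05880583 0.12      ] ((333.521484375, 175.73057556152344), (61.874759674072266, 47.99824142456055), 21.250505447387695)
```

View pics/s10.png

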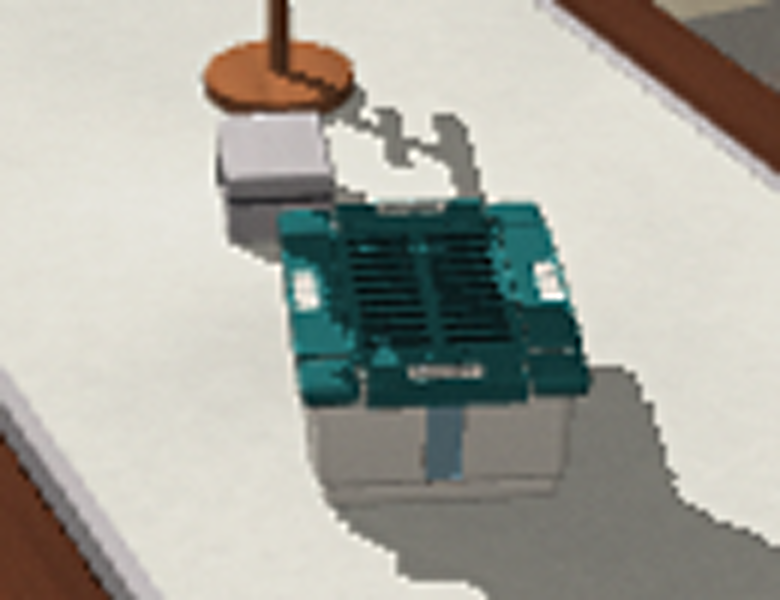

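View pics/t10.png

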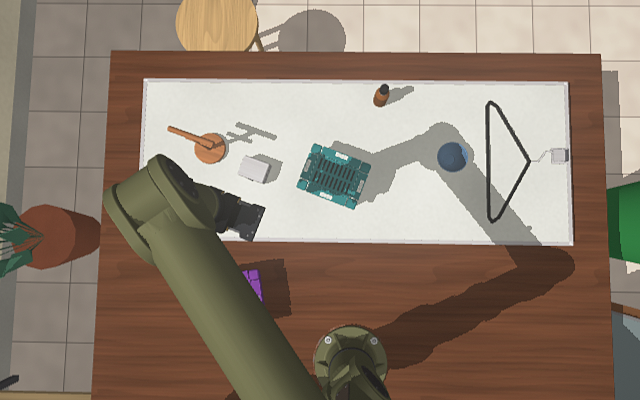

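All four sections are level with their corner blocks (outer edges at crop rows 203 and 405). The tub centre is within 0.3 mm of where it started, the other items are at their starting pixels, and the hand is clear. Handing in.

```bash
python3 -c "
from cell import env
print(env.get_obs()['joint_velocities']);print(env.sign_off())"
```

```text
[ 0.44657207 -0.46537249  0.43958705  0.06656069 -0.09059092  0.07871443
 -0.08441152]
the job is handed in; nothing more can be done
None
```

I pressed all four rim sections of the teal lid (front, back, left, right) with closed fingers, withdrew the hand and handed the job in at about 13.5 s. No verdict was reported.

**Last checks:**
- **Sections:** on each one the force built to about 4–6 N and then dropped to near zero, which is the snap. In the final side view all four look level with the corner blocks.
- **Tub and other items:** the tub centre measures within 0.3 mm of its start. By eye in the top view, the bottle, bowl, watch case and stand show no shift.

**One disagreement:** the fingertips really sat about 24 mm above the reported TCP height. It showed in the side view and again when contact came late, so I descended on force instead of relying on the reported height.

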